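# Swing the fraction collector's arm over the green beaker and start it

## Task

Push the fraction collector's black swing arm round with a fingertip until its orange nozzle stands over the middle of the green beaker, and leave it there. Only then press the yellow start button fully down and let it come up again. Pick nothing up, and leave the beakers and everything else standing where they are.

Things in the scene. Friction and masses are not known exactly. Their poses are not given: they have to be found in the camera images.
- collector: Fraction collector: fixed white base plate 330 x 390 mm, 12 mm thick, 195 mm to +x, 135 mm to -x, 195 mm to each side of its origin (underside, on the arm's pivot axis; z up). On its -x side a control box 94 x 260 mm, top 45 mm above the table. Beakers stand on its +x side, 150 mm from the axis, at about -76, -36, 36 and 76 degrees from +x, in varying order.
- pivot (a point): Point on the arm's vertical pivot axis, 96 mm above the table, half-way up the arm. A fixed post, 44 mm across, carries the arm; the arm's grey hub is 56 mm across, from 82 to 112 mm above the table.
- swing_arm (a joint): Arm angle (rad): 0 along the collector's +x, growing anticlockwise from above; stops at -1.75 and 1.75; starts within 0.22 of 0. A straight black bar, 16 mm wide, 24 mm high (84 to 108 mm above the table), reaching 158 mm from the axis, orange at the end. Turns either way with light friction (0.15 N m: 1.5 N at 100 mm) and stays where it is left.
- nozzle (a point): Lower end of the orange nozzle under the arm's outer end, 150 mm from the pivot axis and 76 mm above the table, 9 mm above the beakers' rims.
- start_button (a joint): Travel of the start button (m): 0 up, 0.006 fully down; sprung, about 4 N fully down.
- start_button_top (a point): Centre of the top of the round yellow start button, 28 mm across, in a black housing on the control box, 83 mm to the collector's -x side of the pivot; pressed straight down.
- beaker_green_rim (a point): The green plastic beaker, 50 mm across the rim and 55 mm tall, open, wall 3 mm, standing on the collector's base plate (its floor 12 mm above the table). The point is the centre of its mouth, 67 mm above the table. The arm's nozzle must come over this one.
- beaker_blue_rim (a point): The blue plastic beaker, 50 mm across the rim and 55 mm tall, open, wall 3 mm, standing on the collector's base plate (its floor 12 mm above the table). The point is the centre of its mouth, 67 mm above the table. Not to be moved.
- beaker_red_rim (a point): The red plastic beaker, 50 mm across the rim and 55 mm tall, open, wall 3 mm, standing on the collector's base plate (its floor 12 mm above the table). The point is the centre of its mouth, 67 mm above the table. Not to be moved.
- beaker_white_rim (a point): The white plastic beaker, 50 mm across the rim and 55 mm tall, open, wall 3 mm, standing on the collector's base plate (its floor 12 mm above the table). The point is the centre of its mouth, 67 mm above the table. Not to be moved.
- vial: A small amber vial with a blue cap, 22 mm across, 36 mm tall, loose on the control box's top, to the collector's +y side of the button (origin: its underside). Not to be moved.
- reagent: An amber bottle with a red cap, 72 mm across, 150 mm tall, loose on the table (origin: its underside). Not to be moved.
- jar: A pale jar with a blue lid, 60 mm across, 70 mm tall, loose on the table (origin: its underside). Not to be moved.
- spanner: A steel spanner, 150 mm long, lying on the table along its x (origin: its underside). Not to be moved.
Not all that is in view belongs to the job. Of the things shaped like the part that bears beaker_green_rim, the green one is meant.

How it is judged:
By the outcome, as a careful person would: the job done as asked, in the order asked, and still so for the second after the job is handed in, with the robot touching nothing.
It also fails if it takes over 45 s, if anything falls off the work surface, if the arm or the gripper's body presses on something with over 40 N, if the wrist force passes 120 N, or if a joint passes its speed limit or range.

## Robot

A 7-joint arm with a two-finger parallel gripper is mounted at the origin on the work surface. World frame = base frame: x ahead of the robot, y to its left, z up, the work surface at z = 0. Lengths are in mm, angles in rad, forces in N, time in s.
With the tool pointing down it reaches from about 425 to 875 mm from the base axis. Payload 8.4 kg.
Tool frame: the origin (TCP) lies on the mounting face of the last link; the fingertips stand 182 mm ahead of it and the grasp point (between the pads) lies 164 mm ahead of it (tcp_to_grasp is the distance from the TCP to the grasp point, in mm); z points along the fingers, y is the direction in which the jaws open and shut (so a half turn about z gives the same grasp; the last joint's range is limited). The gripper opens to 87 mm and grips with 3 to 60 N. Pads are 19 mm wide; open, the fingers measure 117 mm over their backs; the gripper's body (75 mm by 190 mm) begins 51 mm behind the grasp point.
Start: joints at [1.142, 0.333, 0.04, 1.465, -0.013, 1.343, -0.059], TCP at [210.483, -614.955, 404.746] pointing down, gripper open.
Joint ranges: [-2.58, 2.58], [-0.38, 2.09], [-1.3, 1.39], [0.25, 2.4], [-1.5, 4.64], [0.08, 2.09], [-2.65, 2.65]. Speed limits (rad/s): [2.22, 2.22, 2.79, 2.79, 3.14, 3.14, 3.14].

## Interface

Orientations are given as [roll, pitch, yaw] about the fixed x, y, z axes, in that order (R = Rz(yaw) Ry(pitch) Rx(roll)).
In Python, from bench import * gives the robot as it stands.
- The arm moves only by the shell command python3 -m pendant 'ROWS' [OPENING] [FORCE]. ROWS is JSON, a list that holds one entry, the list of rows, each a list of 6 numbers: the shift along the tool's x, y, z in units of 3 cm (1.0 is 3 cm), then the turn, a rotation vector about the tool's x, y, z in units of 10 degrees (1.0 is 10 degrees). In form: [[[dx, dy, dz, wx, wy, wz], ...]]. A call has 1 to 8 rows; each row shifts and turns the commanded pose from where the row before left it, along the tool's axes as they then stand; what a row does not reach is not made up. A row lasts 1/8 s, in which the tool goes at most 62.5 mm and 10.7 degrees, less where a joint would pass 70% of its speed; a pose out of reach is approached as far as the arm can. A call with a number of a shift or a turn outside -1 to 1 is refused whole. A call with a gripper value outside its range is refused whole. OPENING is the opening in per cent of the stroke, from 0 (shut) to 100 (fully open), set as the call begins (- or left out, the last holds). The fingers move at their own pace and stop on an object; FORCE is the grip in N (left out, the last holds). Time passes only in rows, so rows that do not move let the fingers close. It gives the time, the measured TCP pose, the force and the opening at its end, in the units of the state.
- read_state(): the state, without advancing time (a new reading comes with each control period).
- snapshot(name): name is "scene" or "top"; returns the picture (420x560x3 uint8, red, green, blue); there is no depth.
- calibration(name): a dict with "vfov" (degrees; the focal length in pixels is half the picture's height over the tangent of half this angle, whatever the lens; pixels are square), "cx", "cy" (the principal point, pixels), "distortion" ([k1, k2, p1, p2, k3] as OpenCV has them; the pictures are not rectified), "camera_from_world" (4x4, takes a point from world to camera coordinates). Camera axes: x right, y down, z forward; pixel columns grow to the right and rows downward; lengths in mm; the calibration is good to about 2 mm. A picture is of the moment at which its call begins. calibration takes no time and is no camera call.
- hand_in(): hands the job in, once; it reports no verdict.
The state is a dict: "time": time; "joint_pos": joint angles; "joint_vel": joint speeds; "joint_torque": joint torques, N m; "tcp_pos": TCP position; "tcp_rot": TCP orientation; "contact_force": force on the tool from outside, world axes, zero at the start; "torque": the same for the moment, N m; "opening": finger opening in mm.
Only numpy, scipy, OpenCV 4.12 (cv2) and the standard library are available. Lean on these libraries where they do the work, as an engineer would, in place of code of your own. Each camera call takes 0.05 s, during which the arm holds its last target. There are 200 camera calls.

## Working session

There is one attempt and no reset: what is moved stays moved. The work goes in short steps, Python scripts to look and compute and a shell command to move; the robot and the scene stay as the last step left them, time stands still between calls to the robot, and variables do not carry over. Pictures are saved under pics/ and viewed, about 8 in all and at most 12, crops included, and the job is handed in when it is done.

```bash
mkdir -p pics; cat > h.py <<'E'
from bench import *
import numpy as np, cv2
def cam(n):
    c=calibration(n); f=210/np.tan(np.radians(c["vfov"]/2))
    K=np.array([[f,0,c["cx"]],[0,f,c["cy"]],[0,0,1]]); return K,np.array(c["distortion"],float),np.array(c["camera_from_world"])
def toworld(n,uv,z):
    K,D,T=cam(n); p=cv2.undistortPoints(np.array([[uv]],float),K,D)[0,0]
    R,t=T[:3,:3],T[:3,3]; o=-R.T@t; d=R.T@np.array([p[0],p[1],1]); return o+d*(z-o[2])/d[2]
def topix(n,P):
    K,D,T=cam(n); return cv2.projectPoints(np.array(P,float).reshape(-1,1,3),cv2.Rodrigues(T[:3,:3])[0],T[:3,3],K,D)[0][:,0]
def save(n,f,box=None,s=1):
    im=snapshot(n)
    if box: im=im[box[1]:box[3],box[0]:box[2]]
    cv2.imwrite("pics/"+f,cv2.resize(im[:,:,::-1],None,fx=s,fy=s,interpolation=cv2.INTER_CUBIC))
E
python3 - <<'E'
from h import *
print(read_state())
save("top","a.png",s=1.4);save("scene","b.png",s=1.4)
for n in("top","scene"):
    K,D,T=cam(n);print(n,-T[:3,:3].T@T[:3,3],K[0,0],D)
E
```

```text
{'time': 0.0, 'joint_pos': array([ 1.14178799,  0.33393839,  0.03983597,  1.46628906, -0.01338267,
        1.34331825, -0.05848661]), 'joint_vel': array([-4.47967378e-04, -6.16649297e-05,  8.35507746e-04, -2.21819091e-03,
       -5.83635541e-04, -4.91647597e-04, -6.64544430e-04]), 'joint_torque': array([ 6.23709475e-04, -6.56365013e+01,  1.33515727e+00, -4.03815293e+01,
       -5.99679141e-02,  4.49976185e-02,  1.64190515e-04]), 'tcp_pos': array([ 210.45937943, -614.7943845 ,  403.83203927]), 'tcp_rot': array([-3.13990928e+00,  1.19641190e-04,  3.29844035e-01]), 'contact_force': array([ 0.05068694, -0.52810201,  0.18380703]), 'torque': array([-0.00058436,  0.02261146,  0.01201512]), 'opening': 86.76196833131878}
top [ 503.9003599    -8.65647874 1193.6567228 ] 418.00035891543376 [-0.00533783  0.          0.          0.          0.        ]
scene [1407.81821648 -564.95566403 1299.55124145] 527.3473028023079 [-0.00466584  0.          0.          0.          0.        ]
```

View pics/a.png

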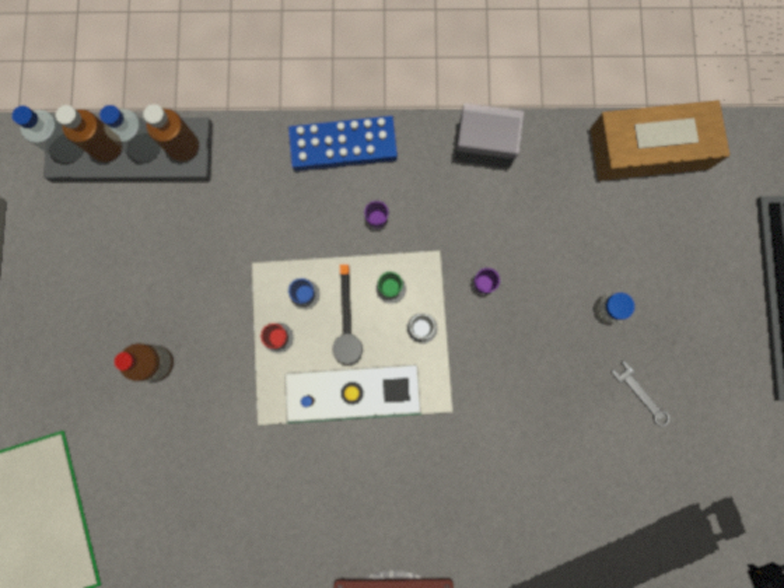

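View pics/b.png

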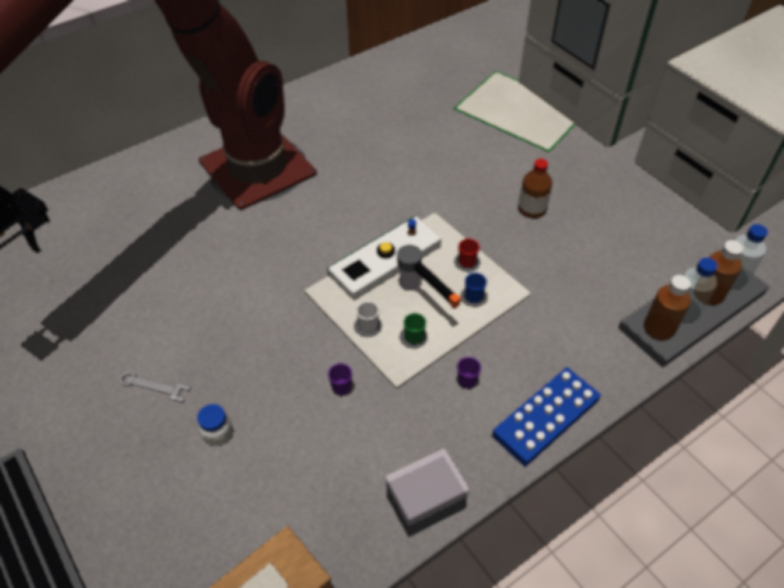

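Top view at 1.4× scale: hub (347,348), orange tip (345,270), green beaker (390,286), white (421,327), blue (302,292), red (277,337), yellow button (352,393), vial (307,401). The two purple cups at (376,215) and (486,281) are off the plate and don't belong to the job. I'll confirm green in an enlarged crop.

```bash
python3 - <<'E'
from h import *
save("top","c.png",(175,175,330,305),5)
E
```

```text
(no output)
```

View pics/c.png

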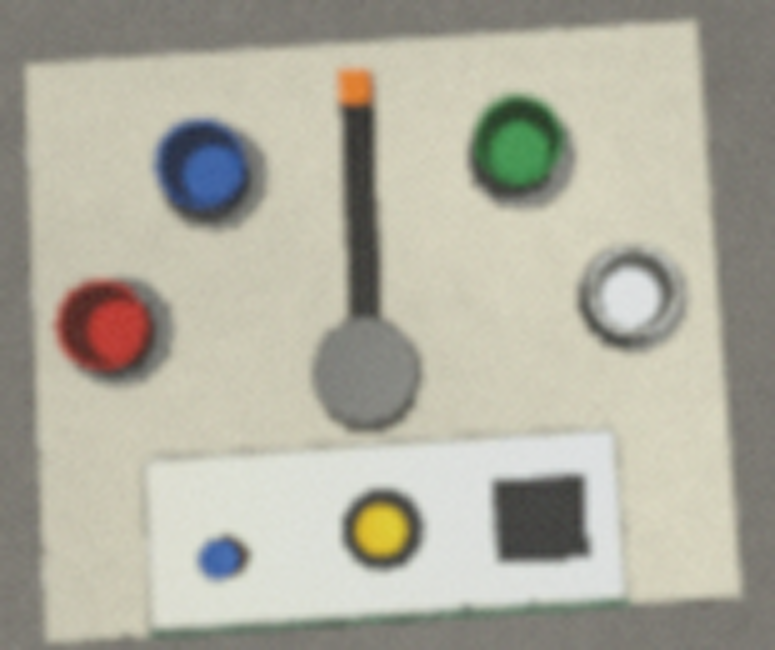

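Crop at 5×: hub centre (366,372), nozzle tip (355,88), green rim centre about (517,141), yellow button (381,530). The plate corners are (25,63), (697,20), (742,597) and (45,642). The green beaker is the one on the plate at about −36°; the only other green thing is the box's edge line.

```bash
python3 - <<'E'
from h import *
f=lambda c,z:toworld("top",[(c[0]+.5)/5-.5+175,(c[1]+.5)/5-.5+175],z)
hub=f((366,372),112);tip=f((355,88),108);g=f((517,141),67)
print("hub",hub,"tip",tip,np.linalg.norm((tip-hub)[:2]))
C=[f(c,12) for c in((25,63),(697,20),(742,597),(45,642))]
print([np.linalg.norm((C[i]-C[(i+1)%4])[:2]) for i in range(4)])
ax=((C[0]+C[1])-(C[2]+C[3]))[:2];th=np.arctan2(ax[1],ax[0]);print("yaw",th)
ctr=sum(C)/4; print("pivot from plate",ctr[:2]-30*np.array([np.cos(th),np.sin(th)]))
for n,c in dict(g=(517,141),w=(632,297),b=(203,167),r=(105,326)).items():
    p=f(c,67);d=(p-hub)[:2];print(n,p,np.linalg.norm(d),np.degrees(np.arctan2(d[1],d[0])-th))
d=(tip-hub)[:2];print("arm",np.degrees(np.arctan2(d[1],d[0])-th), "btn",f((381,530),55), "vial", f((220,558),81))
E
```

```text
hub [553.66439481  80.6567616  112.        ] tip [703.33239231  87.35151472 108.        ] 149.81765314528445
[np.float64(387.60193519882563), np.float64(328.0283248802587), np.float64(388.0735728133391), np.float64(327.6322141311711)]
yaw 0.05916720215917741
pivot from plate [554.57454808  80.87393416]
g [680.89150869   2.46231315  67.        ] 149.3355626496703 -34.965131967525465
w [595.18803675 -59.19218263  67.        ] 145.88330967022216 -76.85293909420572
b [667.74901466 173.61310167  67.        ] 147.1603942863253 35.78317475940849
r [581.43167776 225.33147904  67.        ] 147.31529408478306 75.74536363344754
arm -0.8288583449030504 btn [471.3547494   76.97445002  55.        ] vial [458.10430259 159.58000919  81.        ]
```

```bash
python3 -m pendant '[[[0,0,0,0,0,0.95],[0,0,0,0,0,0.95],[0.6,-1,0,0,0,0],[0.6,-1,0,0,0,0],[0.6,-1,0,0,0,0],[0.6,-1,0,0,0,0],[0.6,-1,0,0,0,0],[0.6,-1,0,0,0,0]]]' 0 20
python3 -m pendant '[[[0.6,-1,0,0,0,0],[0.6,-1,0,0,0,0],[0.6,-1,0,0,0,0],[0.6,-1,0,0,0,0],[0.6,-1,0,0,0,0],[0.6,-1,0,0,0,0],[0.6,-1,0,0,0,0],[0.6,-1,0,0,0,0]]]'
```

```text
time: 1.15
tcp_pos: [319.3, -434.0, 404.6]
tcp_rot: [-3.141, 0.0, -0.002]
contact_force: [-0.0, -0.2, -0.8]
opening: 15.2
time: 2.15
tcp_pos: [463.6, -194.4, 404.6]
tcp_rot: [-3.142, 0.0, -0.002]
contact_force: [-0.0, -0.2, -0.2]
opening: 0.4
```

```bash
python3 -m pendant '[[[0.86,-1,0,0,0,0],[0.86,-1,0,0,0,0],[0.86,-1,0,0,0,0],[0.86,-1,0,0,0,0],[0.86,-1,0,0,0,0],[0.86,-1,0,0,0,0],[0.86,-1,0,0,0,0],[0.86,-1,0,0,0,0]]]'
python3 -m pendant '[[[0,-1,0,0,0,0],[0,-1,0,0,0,0],[0,-0.95,0,0,0,0],[0,0,1,0,0,0],[0,0,1,0,0,0],[0,0,0,0,0,0]]]'
python3 - <<'E'
from h import *
save("scene","d.png",(220,120,400,255),4.4)
print(topix("scene",[[553.7,80.7,112]]),read_state()["tcp_pos"])
E
```

```text
time: 3.15
tcp_pos: [670.8, 45.0, 404.4]
tcp_rot: [3.142, 0.001, -0.002]
contact_force: [0.2, 0.5, 0.3]
opening: -0.0
time: 3.9
tcp_pos: [669.6, 132.3, 342.0]
tcp_rot: [3.14, 0.005, -0.002]
contact_force: [0.2, -0.0, 0.6]
opening: 0.4
[[291.48245485 180.80291565]] [670.10720086 132.45371636 344.09786591]
```

View pics/d.png

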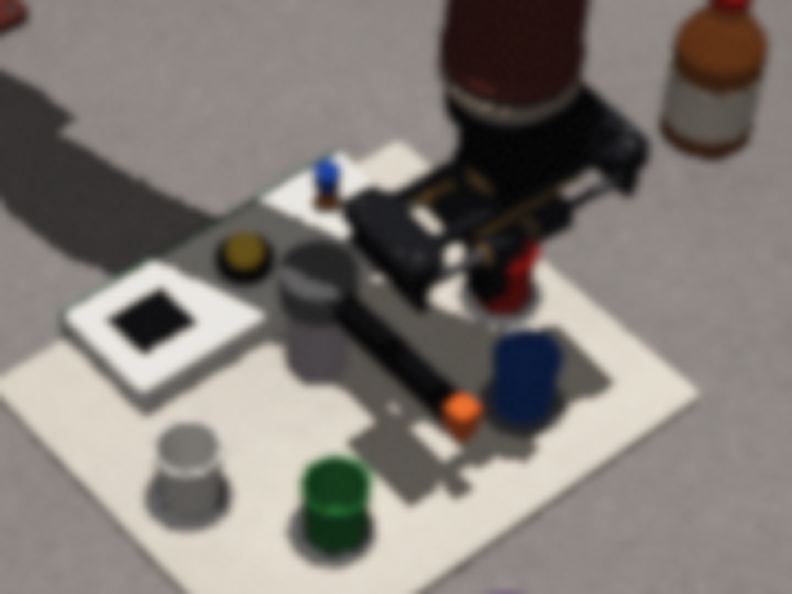

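The fingertips are shut on the blue-beaker side of the arm, with the bar clear of them. I'll lower, then push along −y and stop short to check.

```bash
python3 -m pendant '[[[0,0,0.8,0,0,0],[0,0,0.8,0,0,0],[0,0,0.8,0,0,0],[0,0,0,0,0,0]]]'
python3 -m pendant '[[[0,0.33,0,0,0,0],[0,0.33,0,0,0,0],[0,0.33,0,0,0,0],[0,0.33,0,0,0,0],[0,0.33,0,0,0,0],[0,0.33,0,0,0,0],[0,0.33,0,0,0,0],[0,0.33,0,0,0,0]]]'
python3 -m pendant '[[[0,0,0,0,0,0]]]'
python3 - <<'E'
from h import *
save("scene","e.png",(220,120,400,255),4.4)
a=np.radians(-31.6)
f=lambda P:(topix("scene",P)-[220,120]+.5)*4.4-.5
print("target nozzle low end/top end of bar",f([[553.7+150*np.cos(a),80.7+150*np.sin(a),z] for z in(76,108)]),read_state())
E
```

```text
time: 4.45
tcp_pos: [670.2, 132.4, 272.5]
tcp_rot: [3.141, 0.002, -0.002]
contact_force: [-0.5, -0.1, 0.0]
opening: 0.2
time: 5.45
tcp_pos: [669.9, 52.9, 272.5]
tcp_rot: [-3.142, 0.001, -0.002]
contact_force: [-1.1, 2.7, -0.4]
opening: 0.8
time: 5.58
tcp_pos: [670.2, 51.9, 272.6]
tcp_rot: [3.141, 0.0, -0.004]
contact_force: [0.0, -0.1, 0.3]
opening: 0.1
target nozzle low end/top end of bar [[334.57047017 474.67840291]
 [335.42545573 445.02266542]] {'time': 5.625, 'joint_pos': array([ 0.18410908,  0.51054032, -0.44571965,  1.53416064,  0.23365275,
        1.1500253 , -1.88156853]), 'joint_vel': array([-0.00880182, -0.00022926, -0.00786236, -0.000669  , -0.00057779,
        0.00083268, -0.00220539]), 'joint_torque': array([ 5.98833896e-01, -7.22010684e+01, -7.27985859e+00, -3.68812180e+01,
        3.31555889e-02, -5.80800825e-02,  7.23128859e-02]), 'tcp_pos': array([670.20194153,  52.53687312, 272.68193721]), 'tcp_rot': array([ 3.14088556e+00, -7.10207264e-06, -2.98492648e-03]), 'contact_force': array([-0.70918549, -0.7698011 , -0.2731706 ]), 'torque': array([ 0.0031637 , -0.00325604,  0.02383752]), 'opening': 0.22796115357037958}
```

View pics/e.png

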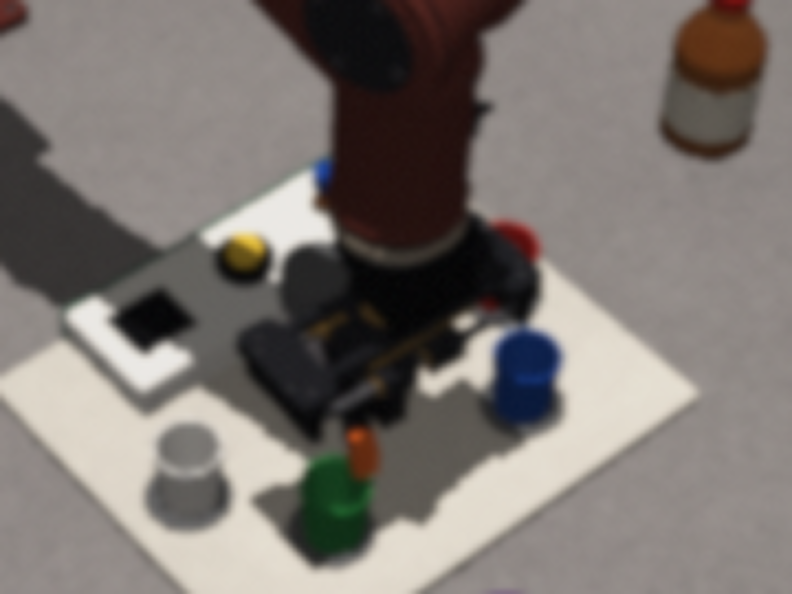

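The orange nozzle is at about (361,435) to (368,476), still right of the beaker's mouth centre. Next I'll work out its angle.

```bash
python3 - <<'E'
from h import *
f=lambda P:(topix("scene",P)-[220,120]+.5)*4.4-.5
for d in range(-34,-16,2):
    a=np.radians(d);print(d,f([[553.7+r*np.cos(a),80.7+r*np.sin(a),z] for r,z in((150,76),(154,108))]).round(0).tolist())
print("green rim",f([[680.9,2.5,67]]))
E
```

```text
-34 [[325.0, 475.0], [326.0, 450.0]]
-32 [[333.0, 475.0], [334.0, 450.0]]
-30 [[341.0, 474.0], [343.0, 449.0]]
-28 [[349.0, 473.0], [351.0, 449.0]]
-26 [[357.0, 472.0], [359.0, 448.0]]
-24 [[364.0, 471.0], [367.0, 446.0]]
-22 [[372.0, 470.0], [375.0, 445.0]]
-20 [[380.0, 468.0], [383.0, 443.0]]
-18 [[387.0, 466.0], [391.0, 441.0]]
green rim [[334.31309807 482.01440155]]
```

```bash
python3 -m pendant '[[[0,0.1,0,0,0,0],[0,0.1,0,0,0,0],[0,0.1,0,0,0,0],[0,0.1,0,0,0,0],[0,0.1,0,0,0,0],[0,0,0,0,0,0]]]'
python3 - <<'E'
from h import *
save("scene","f.png",(250,180,350,255),7)
f=lambda P:(topix("scene",P)-[250,180]+.5)*7-.5
for d in range(-34,-26,2):
    a=np.radians(d);print(d,f([[553.7+r*np.cos(a),80.7+r*np.sin(a),z] for r,z in((150,76),(154,108))]).round(0).tolist())
print("green rim",f([[680.9,2.5,67]]))
E
```

```text
time: 6.38
tcp_pos: [670.1, 38.0, 272.8]
tcp_rot: [3.141, -0.0, -0.002]
contact_force: [0.2, 0.2, 0.3]
opening: 0.3
-34 [[307.0, 336.0], [309.0, 297.0]]
-32 [[320.0, 336.0], [322.0, 296.0]]
-30 [[333.0, 335.0], [335.0, 295.0]]
-28 [[345.0, 334.0], [348.0, 294.0]]
green rim [[322.15720148 347.13654792]]
```

View pics/f.png

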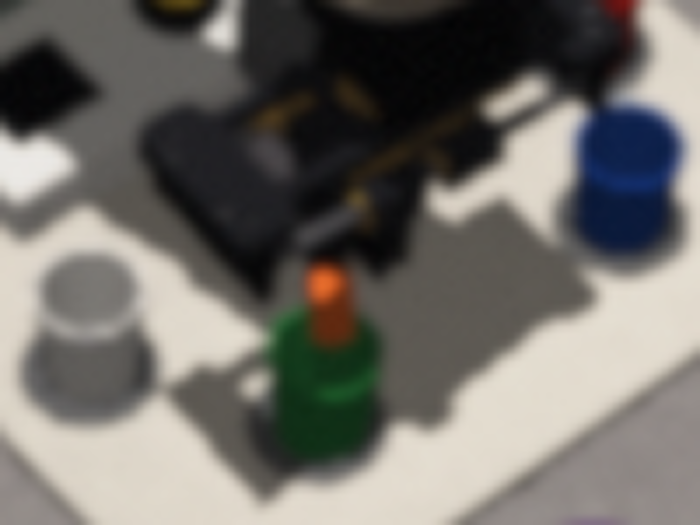

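Nozzle bottom is near (333,340) and the mouth centre near (324,345), so it is about 1.5° short. I'll nudge 3 mm more, back off and raise.

```bash
python3 -m pendant '[[[0,0.1,0,0,0,0],[0,0,0,0,0,0],[0,-0.5,0,0,0,0],[0,-0.8,0,0,0,0],[0,-0.5,0,0,0,0],[0,0,-1,0,0,0],[0,0,-1,0,0,0],[-1,0,0,0,0,0]]]'
python3 -m pendant '[[[-1,0,0,0,0,0],[-1,0,0,0,0,0],[-1,0,0,0,0,0],[-1,0,0,0,0,0],[-1,0,0,0,0,0],[-0.66,0.45,0,0,0,0],[0,0,0,0,0,0]]]'
python3 - <<'E'
from h import *
save("top","g.png",(175,175,330,305),5)
E
```

```text
time: 7.42
tcp_pos: [641.5, 90.3, 335.3]
tcp_rot: [-3.141, -0.005, -0.002]
contact_force: [-0.4, 0.0, 0.3]
opening: 0.9
time: 8.3
tcp_pos: [469.5, 76.0, 333.1]
tcp_rot: [3.14, -0.001, -0.002]
contact_force: [0.8, -0.4, 0.2]
opening: 0.7
```

View pics/g.png

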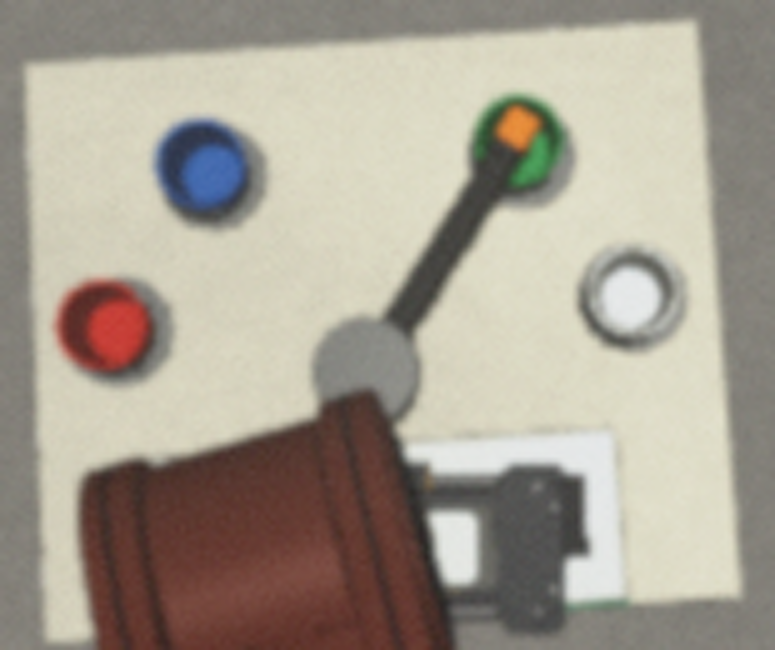

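The nozzle is over the green mouth, orange at (519,128), which is within about 1 mm of target by bearing. The other beakers haven't moved. The tool is above the button, so I'll descend.

```bash
python3 -m pendant '[[[0.04,0,0.8,0,0,0],[0,0,0.8,0,0,0],[0,0,0.6,0,0,0],[0,0,0,0,0,0]]]'
for i in 1 2 3; do :; done
python3 -m pendant '[[[0,0,0.1,0,0,0],[0,0,0.1,0,0,0],[0,0,0.1,0,0,0],[0,0,0,0,0,0]]]'
python3 - <<'E'
from h import *
save("scene","h.png",(240,130,340,205),7)
print(topix("scene",[[470.8,75.8,z] for z in(50,55,60,65)]),(read_state()["tcp_pos"]))
E
```

```text
time: 8.85
tcp_pos: [471.7, 76.9, 265.7]
tcp_rot: [-3.141, 0.002, -0.001]
contact_force: [0.4, -0.4, 1.0]
opening: 0.4
time: 9.35
tcp_pos: [471.5, 76.3, 257.7]
tcp_rot: [3.142, 0.0, -0.002]
contact_force: [-0.1, -1.1, -0.9]
opening: 0.5
[[274.62246631 178.84668283]
 [274.60025878 177.78798036]
 [274.57794692 176.72429257]
 [274.55553002 175.65558429]] [471.55952886  76.35023112 257.84381624]
```

View pics/h.png

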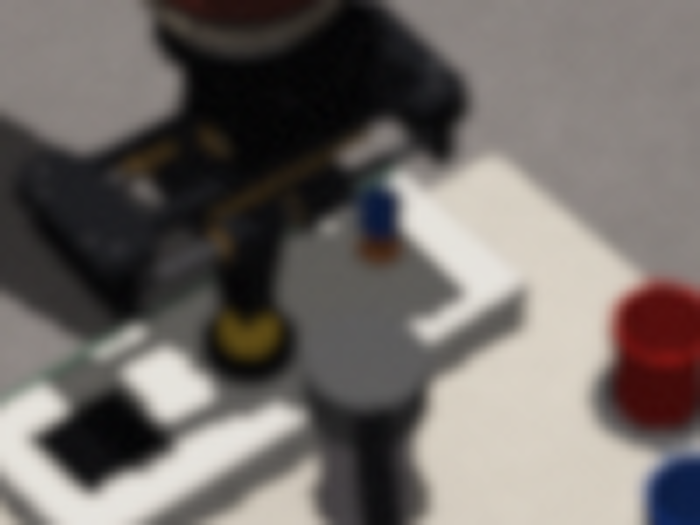

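The fingertips stand centrally above the yellow button at (248,330). I'll go down in small steps and watch the force.

```bash
python3 -m pendant '[[[0,0,0.1,0,0,0],[0,0,0.1,0,0,0],[0,0,0.1,0,0,0],[0,0,0,0,0,0]]]'
for i in 1; do python3 -m pendant '[[[0,0,0.1,0,0,0],[0,0,0,0,0,0]]]'; done
python3 -m pendant '[[[0,0,0.1,0,0,0],[0,0,0,0,0,0]]]'
```

```text
time: 9.9
tcp_pos: [471.6, 76.3, 248.6]
tcp_rot: [-3.142, 0.0, -0.002]
contact_force: [-1.1, 0.7, 1.3]
opening: 0.4
time: 10.15
tcp_pos: [471.6, 76.4, 245.8]
tcp_rot: [-3.142, -0.0, -0.002]
contact_force: [-0.0, -0.2, 1.6]
opening: 0.4
time: 10.4
tcp_pos: [471.7, 76.5, 243.5]
tcp_rot: [3.141, -0.0, -0.002]
contact_force: [-3.3, -0.4, 13.1]
opening: 0.9
```

```bash
python3 -m pendant '[[[0,0,0.03,0,0,0],[0,0,0,0,0,0]]]'
python3 - <<'E'
from h import *
save("scene","i.png",(240,130,340,205),7); s=read_state(); print(s["tcp_pos"],s["contact_force"])
E
```

```text
time: 10.65
tcp_pos: [471.7, 76.5, 243.3]
tcp_rot: [3.141, -0.0, -0.002]
contact_force: [-8.1, -2.7, 22.6]
opening: 0.2
[471.72018238  76.52097496 243.26827841] [-7.62828986 -1.4371125  21.67746885]
```

View pics/i.png

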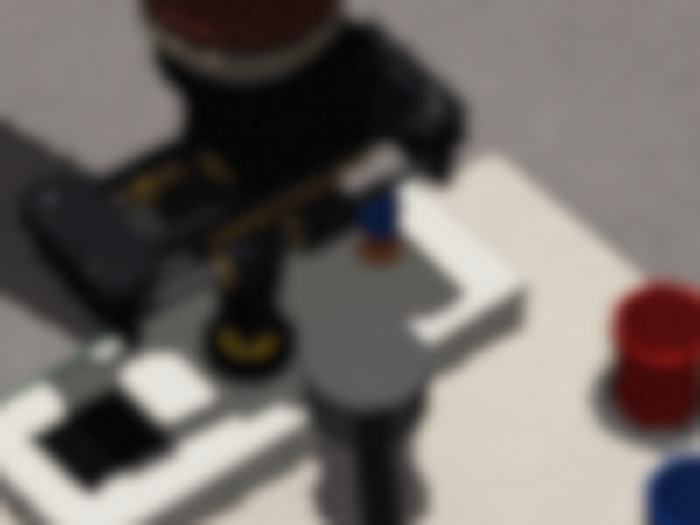

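Hard stop at tip height 61.3 mm with 22 N. I'll release in small steps to see the spring profile, which shows whether the travel was the full 6 mm.

```bash
cat > r.py <<'E'
from h import *
F=[];Z=[]
for _ in range(5):
    s=read_state();F.append(s["contact_force"][2]);Z.append(s["tcp_pos"][2]);snapshot("top")
print(np.mean(Z)-182,np.mean(F),np.std(F))
E
python3 -m pendant '[[[0,0,-0.08,0,0,0],[0,0,0,0,0,0]]]'|grep time; python3 r.py
python3 -m pendant '[[[0,0,-0.06,0,0,0],[0,0,0,0,0,0]]]'|grep time; python3 r.py
python3 -m pendant '[[[0,0,-0.06,0,0,0],[0,0,0,0,0,0]]]'|grep time; python3 r.py
python3 -m pendant '[[[0,0,-0.08,0,0,0],[0,0,0,0,0,0]]]'|grep time; python3 r.py
python3 -m pendant '[[[0,0,-0.5,0,0,0],[0,0,-0.5,0,0,0],[0,0,0,0,0,0]]]'|grep time; python3 r.py
python3 - <<'E'
from h import *
save("scene","j.png",(240,130,340,205),7)
E
```

```text
time: 10.95
62.25119739922303 3.401593906627344 0.4897733202028878
time: 11.45
64.10937890789364 2.153850270687967 0.4450979656805274
time: 11.95
65.90991727972761 1.7542768628492744 0.3082168946633839
time: 12.45
68.06763973199176 -0.2390233685562853 0.40161911192084654
time: 13.08
98.85420151320011 -0.31366974226451844 0.6130787476529271
```

View pics/j.png

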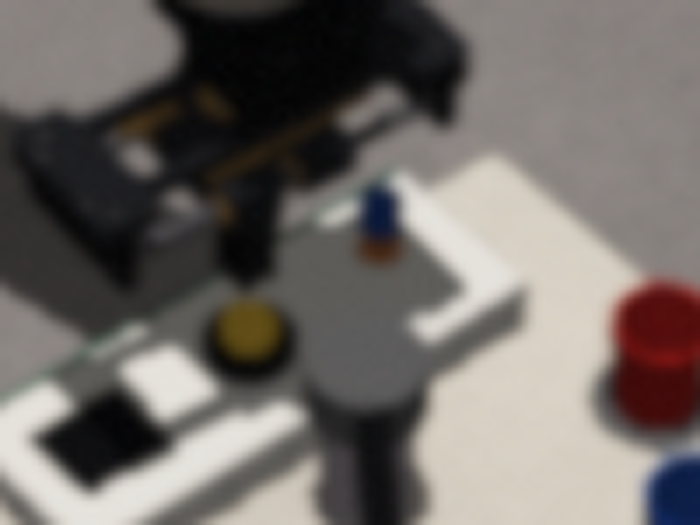

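The spring profile (3.4 N at 62.3 mm, 0 by about 68 mm, hard stop at 61.3 mm) fits a full 6 mm press. The button is up again at (248,330). I'll raise clear, take a last look and then hand in.

```bash
python3 -m pendant '[[[0,0,-1,0,0,0],[0,0,-1,0,0,0],[0,0,0,0,0,0],[0,0,0,0,0,0]]]'
python3 - <<'E'
from h import *
save("top","k.png",(175,175,330,305),5)
f=lambda c,z:toworld("top",[(c[0]+.5)/5-.5+175,(c[1]+.5)/5-.5+175],z)
im=cv2.imread("pics/k.png").astype(int);b,g,r=im[...,0],im[...,1],im[...,2]
m=(r>190)&(g<170)&(b<100)&(np.arange(650)[:,None]<200);y,x=np.nonzero(m);t=f((x.mean(),y.mean()),108)
d=t[:2]-[553.7,80.7];a=np.arctan2(d[1],d[0]);print(x.mean(),y.mean(),np.degrees(a),"nozzle",553.7+150*np.cos(a),80.7+150*np.sin(a),"green 680.9 2.5")
E
```

```text
time: 13.88
tcp_pos: [471.3, 76.2, 339.6]
tcp_rot: [3.141, 0.001, -0.002]
contact_force: [0.4, -0.3, 0.3]
opening: 0.7
517.7333333333333 127.14060606060606 -31.679455628939035 nozzle 681.3499207213731 1.9250183127462037 green 680.9 2.5
```

View pics/k.png

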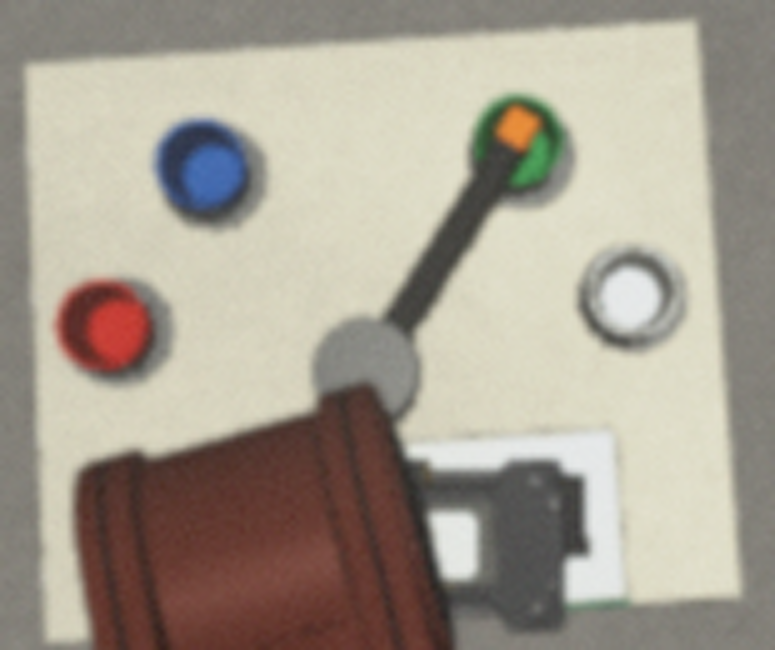

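The nozzle (518,127) stands over the green beaker, under 1 mm from its measured centre. All the beakers are where they were and the robot is clear.

```bash
python3 -c "
from bench import *
print(hand_in())"
```

```text
the job is handed in; nothing more can be done
None
```

The job is done and handed in at about 14 s. I pushed the swing arm round with the shut fingertips until the nozzle was over the green beaker. Then I backed off, pressed the start button and let it come up again.

- **Nozzle:** the last top view puts it about 0.7 mm from the green beaker's measured centre, with the arm at −31.7° in the world frame. The calibration itself is only good to about 2 mm.
- **Button:** it hit a hard stop at tip height 61.3 mm with about 22 N. On the way up the force fell from 3.4 N to zero by about 68 mm, which fits a full 6 mm press. The last scene picture shows it up again.
- **Everything else:** the beakers had not moved in the last top view, and the vial had not moved in the scene picture after the press. I did not look again at the reagent bottle, jar and spanner at the end, but the robot never came near them. The robot was clear of everything, and no check failed or disagreed.

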